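# Order up: press the lid home and ring the counter bell

## Robot

A 7-joint arm with a two-finger parallel gripper is mounted at the origin on the work surface. World frame = base frame: x ahead of the robot, y to its left, z up, the work surface at z = 0. Lengths are in mm, angles in rad, forces in N, time in s.
With the tool pointing down it reaches from about 350 to 900 mm from the base axis. Payload 7.2 kg.
Tool frame: the origin (TCP) lies between the finger pads; the fingertips stand 17 mm ahead of it and the grasp point (between the pads) lies 2 mm behind it; z points along the fingers, y is the line along which they close (so a half turn about z gives the same grasp; the last joint's range is limited). The gripper opens to 88 mm and grips with 3 to 60 N. Pads are 20 mm wide; open, the fingers measure 115 mm over their backs; the gripper's body (75 mm by 178 mm) begins 61 mm behind the grasp point.
Start: joints at [-0.068, 0.411, -0.013, 1.596, 0.006, 1.134, -0.082], TCP at [625.003, -0.011, 239.653] pointing down, gripper open.
Joint ranges: [-2.95, 2.95], [-0.29, 1.99], [-1.47, 1.44], [0.14, 2.54], [-1.03, 4.17], [0.13, 1.85], [-2.86, 2.86]. Speed limits (rad/s): [2.39, 2.39, 3.01, 3.01, 3.14, 3.14, 3.14].

## Interface

Orientations are given as a rotation vector (axis times angle).
In Python, from plant import r gives the robot as it stands.
- The arm moves only by the tool jog_arm, called by a JSON object that holds its "op" and its "data". Schema: {"type":"object","properties":{"moves":{"type":"array","items":{"type":"array","items":{"type":"number"},"minItems":5,"maxItems":5},"minItems":1,"maxItems":5},"only":{"type":"string"},"quiet":{"type":"boolean"},"lines":{"type":"string"}},"required":["moves"],"additionalProperties":false}. moves is a list of rows, 1 to 5 of them, each of 5 numbers: dx, dy, dz in fractions of the full range, 1 being 750 mm, then a turn about the tool's z in a scale on which 1.0 is pi/2 rad, then the opening from 0.0 (shut) to 1.0 (fully open); each row is the pose to reach, as a shift and turn from the pose commanded when the call began, along the tool's axes at that moment; what a row does not reach only later rows make up. A row lasts 1/10 s, in which the tool goes at most 50 mm and 0.15 rad, less where a joint would pass 70% of its speed; a pose out of reach is approached as far as the arm can. The fingers move at their own pace and stop on an object; the grip force is fixed at half the most. Time passes only in rows, so rows that do not move let the fingers close. The tool returns the time, the measured TCP pose, the force, the opening and the grip force at its end. only (a regular expression) keeps the lines of the reply that match it, lines (a string "A,B") keeps lines A to B, and quiet returns only ok. Shift and turn numbers lie between -1 and 1, and a call with a number outside is refused. Input that does not fit is refused with a message, and nothing moves.
- r.get_state(): the state, without advancing time (a new reading comes with each control period).
- r.grab_frame(name): name is "scene" or "side" or "wrist"; returns a dict with "pixels" (384x512x3 uint8, red, green, blue), "mtx" (3x3 intrinsics, pixels), "T" (4x4, takes a point from camera to world coordinates); the wrist camera has in their place "tool_from_camera" (4x4, takes a point from camera to tool coordinates, whose origin is the TCP and whose axes are the flange's). Camera axes: x right, y up, looking along -z (the intrinsics and any distortion apply to the point x, -y, -z); pixel columns grow to the right and rows downward; lengths in mm; the calibration is good to about 2 mm. A picture is of the moment at which its call begins: read the wrist's pose just before it. There is no depth.
- r.finish_job(): hands the job in; it is judged then, once.
The state is a dict: "time_s": time; "q": joint angles; "joint_velocities": joint speeds; "joint_efforts": joint torques, N m; "tool_pos": TCP position; "ee_rot": TCP orientation; "wrist_force": force on the tool from outside, world axes, zero at the start; "ft_torque": the same for the moment, N m; "opening": opening from 0.0 (shut) to 1.0 (fully open); "finger_force": force on a finger pad.
Only numpy, scipy, OpenCV 4.12 (cv2) and the standard library are available. Lean on these libraries where they do the work, as an engineer would, in place of code of your own. Each camera call takes 0.05 s, during which the arm holds its last target. There are 200 camera calls.

## Task

Of the three takeaway cups on the cafe counter, gently press the lid of the middle-sized one straight down with your fingertips until it is fully home, then ring the counter bell by pressing its knob, and move clear. Do not grip, lift or push anything along: the cup and the bell stay where they stand, and the other two cups, with their loose lids, and everything else on the counter are left untouched.

Things in the scene. Friction and masses are not known exactly. Their poses are not given: they have to be found in the camera images.
- cup_s: The smallest takeaway cup, filled and standing loose: cardboard brown with a pale sleeve, 85 mm tall without lid, 54 mm across the base, 76 mm across the rim, lid 80 mm across; about 220 g. Origin: centre of its underside, z up the cup. To be left alone, lid included.
- lid_s_top (a point): Centre of the flat top of the smallest cup's white lid (flat disc of 62 mm diameter, its surface at this point). With the cup standing on the counter it is 97 mm above the counter at joint value 0 and 89 mm when home. z up along the cup.
- lid_s (a joint): How far the smallest cup's lid has gone down, m: 0 = sitting 8 mm proud, 0.008 = fully home. Starts between 0 and 0.003. It slides against about 5 N of friction, meets a hard stop at home and stays where it is left.
- cup_m: The middle-sized takeaway cup, filled and standing loose: cardboard brown with a pale sleeve, 110 mm tall without lid, 60 mm across the base, 86 mm across the rim, lid 90 mm across; about 320 g. Origin: centre of its underside, z up the cup. Its lid is the one to press; the paper cup crushes above 40 N.
- lid_m_top (a point): Centre of the flat top of the middle-sized cup's white lid (flat disc of 72 mm diameter, its surface at this point). With the cup standing on the counter it is 122 mm above the counter at joint value 0 and 114 mm when home. z up along the cup.
- lid_m (a joint): How far the middle-sized cup's lid has gone down, m: 0 = sitting 8 mm proud, 0.008 = fully home. Starts between 0 and 0.003. It slides against about 5 N of friction, meets a hard stop at home and stays where it is left.
- cup_l: The largest takeaway cup, filled and standing loose: cardboard brown with a pale sleeve, 137 mm tall without lid, 62 mm across the base, 94 mm across the rim, lid 98 mm across; about 420 g. Origin: centre of its underside, z up the cup. To be left alone, lid included.
- lid_l_top (a point): Centre of the flat top of the largest cup's white lid (flat disc of 80 mm diameter, its surface at this point). With the cup standing on the counter it is 149 mm above the counter at joint value 0 and 141 mm when home. z up along the cup.
- lid_l (a joint): How far the largest cup's lid has gone down, m: 0 = sitting 8 mm proud, 0.008 = fully home. Starts between 0 and 0.003. It slides against about 5 N of friction, meets a hard stop at home and stays where it is left.
- bell: Counter bell, loose, 350 g: a steel dome (78 mm across, its top 48 mm above the counter) on a round black base 86 mm across. Origin: centre of its underside. It stands to the left or the right of the cups.
- plunger_top (a point): Centre of the top of the bell's small steel push knob, 18 mm across, in the middle of the dome; 62 mm above the counter when up, 56 mm when fully down.
- plunger (a joint): How far the bell's push knob is down, m: 0 = up, 0.006 = fully down; it rings at about 0.004. Its spring pushes back with 1.4 N at the top and 4 N at the bottom, and brings it up again.
- sugar_jar: Bystander, loose: white round sugar jar with a knobbed steel lid, 80 mm across, 80 mm tall; on the other side of the cups from the bell. Origin: centre of its underside.
- pitcher: Bystander, loose: steel milk pitcher, 74 mm across, 90 mm tall, handle to its +y reaching 66 mm from the axis. Origin: centre of its underside.
- tamper: Bystander, loose: dark steel coffee tamper, 58 mm across, 86 mm tall, standing on its base. Origin: centre of its underside.
- spoon: Bystander, loose: wooden-handled scoop spoon lying on the counter on the robot's side of the cups, along its own x, about 200 mm long and under 40 mm high. Origin: underside, near the middle.
- syrup: Bystander, loose: amber syrup bottle, 60 mm across, 150 mm tall. Origin: centre of its underside.
- bean_jar: Bystander, loose: dark bean jar with a steel cap, 90 mm across, 85 mm tall. Origin: centre of its underside.

How it is judged:
By the outcome, as a careful person would: the job done as asked, in the order asked, and still so for the second after the job is handed in, with the robot touching nothing.
It also fails if it takes over 38 s, if anything falls off the work surface, if the arm or the gripper's body presses on something with over 40 N, if the wrist force passes 120 N, or if a joint passes its speed limit or range.

## Working session

There is one attempt and no reset: what is moved stays moved. The work goes in short steps, Python scripts to look and compute and a tool call to move; the robot and the scene stay as the last step left them, time stands still between calls to the robot, and variables do not carry over. Pictures are saved under pics/ and viewed, at most 10 in all, crops included, and the job is handed in when it is done.

```bash
ls; mkdir -p pics
```

Run:
```python
from plant import r
import cv2,numpy as np
for n in ("scene","side"):
    f=r.grab_frame(n); np.savez(f"pics/{n}0.npz",**f); cv2.imwrite(f"pics/{n}0.png",f["pixels"][:,:,::-1]); print(n,f["mtx"].round(1).tolist(),f["T"].round(3).tolist(),[k for k in f])
s=r.get_state();print(s["time_s"],s["tool_pos"],s["ee_rot"],s["wrist_force"])
```

```text
pics
plant.py
scene [[417.9, 0.0, 260.5], [0.0, 417.9, 188.8], [0.0, 0.0, 1.0]] [[-0.032, -0.782, 0.623, 1420.812], [0.999, -0.022, 0.023, -1.203], [-0.004, 0.623, 0.782, 1226.273], [0.0, 0.0, 0.0, 1.0]] ['pixels', 'mtx', 'T']
side [[352.2, 0.0, 257.8], [0.0, 352.2, 190.1], [0.0, 0.0, 1.0]] [[-0.996, 0.071, -0.061, 461.993], [-0.09, -0.565, 0.82, 728.794], [0.024, 0.822, 0.569, 664.111], [0.0, 0.0, 0.0, 1.0]] ['pixels', 'mtx', 'T']
0.1 [ 6.24597009e+02 -7.64221828e-02  2.38901697e+02] [-2.22081388e+00 -2.22083059e+00  1.68931693e-03] [ 0.02055669 -0.64483783  1.1190508 ]
```

View pics/scene0.png

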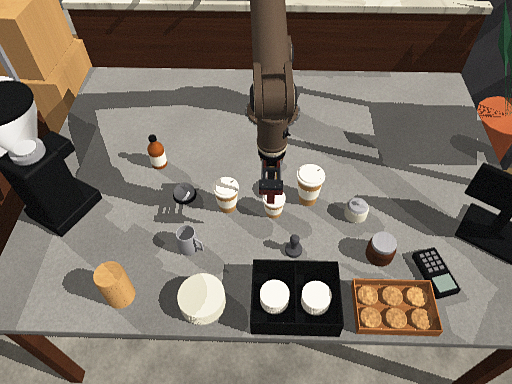

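View pics/side0.png

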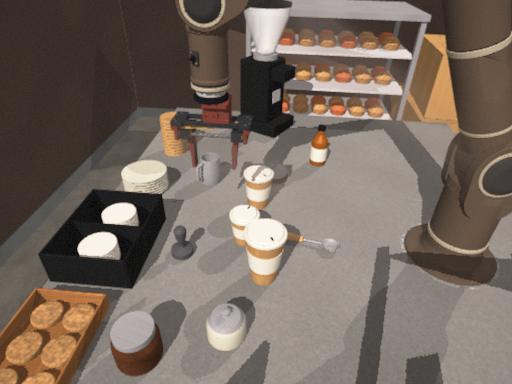

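The scene view shows the cups at about (227,193), (273,203, partly hidden by the gripper) and (311,178). The bell is at (184,192) and the sugar jar at (357,209). In the side view the cups are at (259,175), (245,217) and (266,236), and the bell is partly hidden near (280,172). The left cup looks like the middle-sized one. I'll zoom in to check.

Run:
```python
import cv2,numpy as np
a=cv2.imread("pics/scene0.png")[155:235,160:330]; b=cv2.imread("pics/side0.png")[145:265,215:345]
a=cv2.resize(a,None,fx=4.5,fy=4.5,interpolation=cv2.INTER_CUBIC)
cv2.imwrite("pics/c1.png",a)
b=cv2.resize(b,None,fx=4.8,fy=4.8,interpolation=cv2.INTER_CUBIC); cv2.imwrite("pics/c2.png",b)
```

```text
(no output)
```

View pics/c1.png

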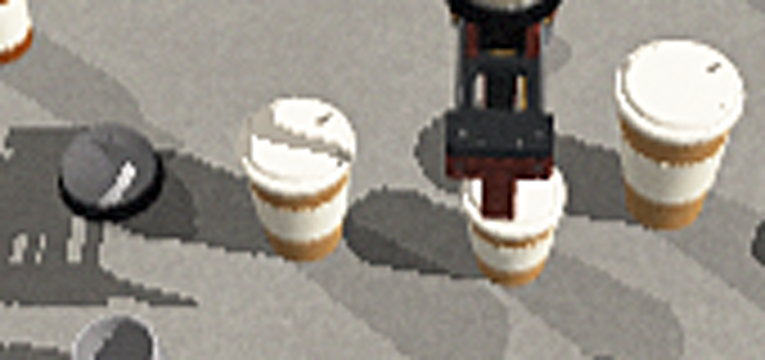

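View pics/c2.png

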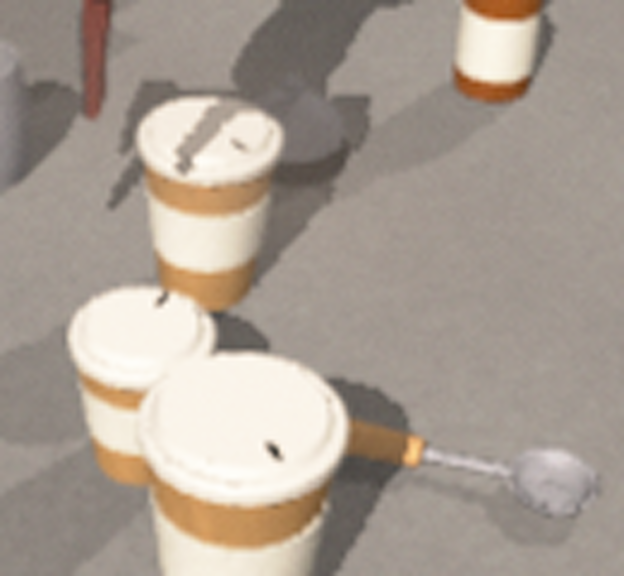

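The crops show the middle cup's lid centred at about (226.5,186) in scene and (259,174) in side. Its lid width falls between those of the small and large cups. The bell dome is at about (184.5,192) in scene and (280,172) in side, partly hidden. Next I'll triangulate them.

Create h.py:
```python
import numpy as np,cv2
from scipy.spatial.transform import Rotation as R
def ray(K,T,u,v):
    d=np.linalg.solve(K,[u,v,1.]); d=T[:3,:3]@[d[0],-d[1],-d[2]]
    return T[:3,3],d/np.linalg.norm(d)
def plane(K,T,u,v,z):
    o,d=ray(K,T,u,v); return o+d*(z-o[2])/d[2]
def tri(a,b):
    (o,d),(p,e)=a,b
    s=np.linalg.lstsq(np.c_[d,-e],p-o,rcond=None)[0]
    x,y=o+d*s[0],p+e*s[1]; return (x+y)/2,np.linalg.norm(x-y)
def wristT(st,f):
    T=np.eye(4);T[:3,:3]=R.from_rotvec(st["ee_rot"]).as_matrix();T[:3,3]=st["tool_pos"]
    return T@f["tool_from_camera"]
```

Run:
```python
from h import *
A=np.load("pics/scene0.npz");B=np.load("pics/side0.npz")
for n,a,b in(("m",(226.5,186),(259,174)),("s",(274,198),(244.5,215)),("l",(311.3,173),(265.5,233)),("bell",(184.5,191.5),(280,172)),("syrup",(153,138),(322,128))):
    print(n,*tri(ray(A["mtx"],A["T"],*a),ray(B["mtx"],B["T"],*b)))
print(plane(A["mtx"],A["T"],184.5,189,62))
```

```text
m [ 524.94018161 -150.80738525  112.70437037] 0.573084784580711
s [548.98021528  12.19522674  84.39731634] 2.045168405687373
l [484.8735475  138.77725618 142.33599411] 2.83989533254517
bell [ 468.55672329 -320.63678259   14.49995847] 12.810312914933288
syrup [ 327.94847506 -436.68912782  141.73397394] 1.38267124116422
[ 501.75618292 -306.37459286   62.        ]
```

The measured heights of 113, 84 and 142 mm match the middle, small and large lids, so the left cup is the target. I'll move above it with the gripper shutting and look with the wrist camera.

Careful with the scale: shifts go in shares of 750 mm and turns go in shares of pi/2 rad. That gives: -150 mm / 750 = -0.2, -100 mm / 750 = -0.1333.

{"op": "jog_arm", "data": {"moves": [[-0.0533,-0.0347,-0.0067,0,0],[-0.1067,-0.0693,-0.0133,0,0],[-0.16,-0.104,-0.0267,0,0],[-0.2,-0.1333,-0.0267,0,0],[-0.2,-0.1333,-0.0267,0,0]]}}

```text
time_s: 0.6
tool_pos: [521.9, -155.6, 260.0]
ee_rot: [2.23, 2.212, -0.003]
wrist_force: [-0.3, -0.1, 0.1]
opening: 0.587
finger_force: 0.0
```

Run:
```python
from plant import r
from h import *
s=r.get_state();f=r.grab_frame("wrist");T=wristT(s,f)
np.savez("pics/w1.npz",K=f["mtx"],T=T,p=f["pixels"]);cv2.imwrite("pics/w1.png",f["pixels"][:,:,::-1])
print(s["tool_pos"],s["ee_rot"],s["opening"],T.round(2).tolist())
```

```text
[ 521.86000652 -155.60016497  260.03089387] [ 2.22961835  2.21182257 -0.00338475] 0.586506205641862 [[1.0, 0.01, 0.0, 521.7], [-0.01, 0.96, 0.3, -74.1], [-0.0, -0.3, 0.96, 404.43], [0.0, 0.0, 0.0, 1.0]]
```

View pics/w1.png

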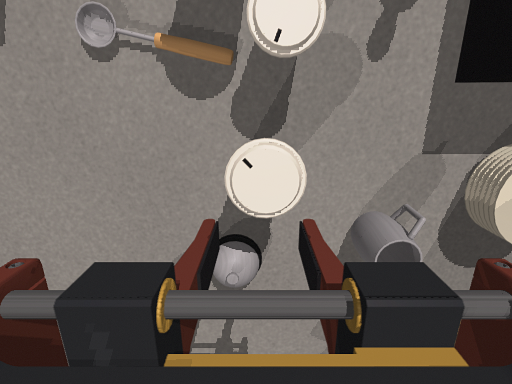

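The wrist view shows the middle lid at (266,178), the small cup's lid at (286,14) and the bell between the fingers at about (237,262). The bell's knob is at about (232,279). Next I'll fit the lid ellipse and cast rays.

Add to h.py:
```python
def lid(img,box,thr=170):
    x0,y0,x1,y1=box; m=(img[y0:y1,x0:x1].min(2)>thr).astype(np.uint8)
    c=max(cv2.findContours(m,0,1)[0],key=cv2.contourArea)
    (u,v),ax,an=cv2.fitEllipse(cv2.convexHull(c)); return u+x0,v+y0,ax
```

Run:
```python
from h import *
A=np.load("pics/scene0.npz");W=np.load("pics/w1.npz");B=np.load("pics/side0.npz")
u,v,ax=lid(W["p"],(215,130,315,225));print("outer",u,v,ax,[plane(W["K"],W["T"],u,v,z) for z in(105,112,120)])
g=W["p"][130:225,215:315].min(2); e=cv2.Canny(W["p"][130:225,215:315],30,80)
w=(u,v)
for n,P,q in (("scene",A,(226.5,186)),("side",B,(259,174))):
    print(n,tri(ray(W["K"],W["T"],*w),ray(P["mtx"],P["T"],*q)))
print("knob",tri(ray(W["K"],W["T"],232,279),ray(A["mtx"],A["T"],184.5,189)),plane(W["K"],W["T"],232,279,62))
us,vs,a2=lid(W["p"],(240,0,335,60));print(us,vs,a2,plane(W["K"],W["T"],286,14,92))
```

```text
outer 265.218994140625 177.3828353881836 (78.73640441894531, 80.80139923095703) [array([ 528.42481142, -153.88087081,  105.        ]), array([ 528.26753219, -152.01567367,  112.        ]), array([ 528.0877845, -149.8840198,  120.       ])]
scene (array([ 528.17146338, -150.48784135,  117.19435367]), np.float64(0.2811190965950081))
side (array([ 526.76652468, -152.25531158,  111.48780746]), np.float64(3.032033304823246))
knob (array([ 484.33381332, -316.61851296,   49.22575076]), np.float64(16.402504323928053)) [ 481.51330605 -316.4745532    62.        ]
290.13817596435547 6.770048141479492 (69.61963653564453, 93.774169921875) [549.25037665   9.50877291  92.        ]
```

Lid centre is about (528, -151.5). I'll shift over it and descend part of the way while the fingers finish closing.

Scaled: 70 mm / 750 = 0.0933, 30 mm / 750 = 0.04.

{"op": "jog_arm", "data": {"moves": [[0,0.004,0,0,0],[0,0.004,0,0,0],[0,0.004,0.04,0,0],[0,0.004,0.0933,0,0],[0,0.004,0.0933,0,0]]}}

```text
time_s: 1.15
tool_pos: [525.7, -147.8, 185.0]
ee_rot: [-2.213, -2.219, 0.007]
wrist_force: [-0.2, 0.6, -0.5]
opening: 0.083
finger_force: 0.0
```

{"op": "jog_arm", "data": {"moves": [[0,0,0,0,0],[0,0,0,0,0]]}}

```text
time_s: 1.35
tool_pos: [529.3, -149.7, 191.3]
ee_rot: [2.219, 2.221, 0.002]
wrist_force: [0.1, -0.4, 0.1]
opening: 0.004
finger_force: 0.0
```

Run:
```python
from plant import r
from h import *
s=r.get_state();f=r.grab_frame("wrist");T=wristT(s,f)
np.savez("pics/w2.npz",K=f["mtx"],T=T,p=f["pixels"]);cv2.imwrite("pics/w2.png",f["pixels"][:,:,::-1])
print(s["tool_pos"],s["ee_rot"],s["opening"])
W=np.load("pics/w2.npz");W1=np.load("pics/w1.npz")
m=(W["p"].min(2)>170).astype(np.uint8);n,_,st,c=cv2.connectedComponentsWithStats(m)
for i in range(1,n):
    if st[i,4]>300: print(st[i],c[i])
```

```text
[ 529.31230323 -149.72292389  191.30305063] [2.21931994e+00 2.22111225e+00 2.02302861e-03] 0.004253666867996539
[ 246    0   81   38 2186] [286.07319305  15.00045746]
[277   0  58  49 325] [315.67076923  27.28      ]
[ 207  153  103   96 6327] [258.51730678 198.1131658 ]
```

View pics/w2.png

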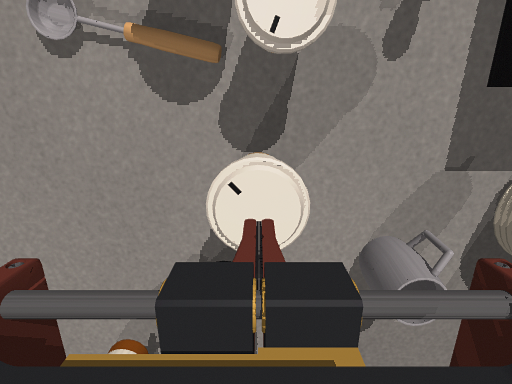

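The shut fingertips at (258,222) line up with the lid centre at (258,204). I'll check the centre against the TCP.

Run:
```python
from h import *
W=np.load("pics/w2.npz");W1=np.load("pics/w1.npz")
m=(W["p"][140:260,195:320].min(2)>165).astype(np.uint8)
c=max(cv2.findContours(m,0,1)[0],key=cv2.contourArea);h=cv2.convexHull(c)[:,0]+[195,140]
h=h[h[:,1]<225]
(u,v),ax,_=cv2.fitEllipse(h.astype(np.float32));print(u,v,ax)
print([plane(W["K"],W["T"],u,v,z) for z in(106,115)],tri(ray(W["K"],W["T"],u,v),ray(W1["K"],W1["T"],265.2,177.4)))
# width by rim rays
a,b=[plane(W["K"],W["T"],x,v,110) for x in(h[:,0].min(),h[:,0].max())];print(np.linalg.norm(a-b))
```

```text
257.66900634765625 205.25852966308594 (102.2699203491211, 102.36865234375)
[array([ 527.92307718, -154.74068707,  106.        ]), array([ 527.92626476, -151.3636655 ,  115.        ])] (array([ 528.0346949, -150.7719669,  116.64551  ]), np.float64(0.221018978988422))
89.61401131607745
```

The rim measures 90 mm across and centres at (528,-152), which confirms the middle cup. I'll descend to just above the lid, then press in small steps while watching the force.

Scaled: 46 mm / 750 = 0.0613, 40 mm / 750 = 0.0533.

{"op": "jog_arm", "data": {"moves": [[-0.0027,0,0.0267,0,0],[-0.0027,0,0.0533,0,0],[-0.0027,0,0.0613,0,0],[-0.0027,0,0.0613,0,0]]}}

```text
time_s: 1.8
tool_pos: [528.2, -152.0, 144.0]
ee_rot: [-2.221, -2.221, -0.0]
wrist_force: [-0.2, 0.0, -0.1]
opening: 0.007
finger_force: 0.0
```

{"op": "jog_arm", "data": {"moves": [[0,0,0.0027,0,0],[0,0,0.0053,0,0],[0,0,0.0053,0,0]]}}

```text
time_s: 2.1
tool_pos: [528.3, -152.1, 140.2]
ee_rot: [2.221, 2.221, 0.001]
wrist_force: [-0.8, -0.4, -0.6]
opening: 0.006
finger_force: 0.0
```

{"op": "jog_arm", "data": {"moves": [[0,0,0.0013,0,0],[0,0,0.0027,0,0],[0,0,0.0027,0,0]]}}

```text
time_s: 2.4
tool_pos: [528.2, -152.0, 137.9]
ee_rot: [2.221, 2.221, 0.0]
wrist_force: [-0.0, -0.0, 1.9]
opening: 0.009
finger_force: 0.8
```

Contact at tip height of about 121 mm. I'll keep going in 1–2 mm steps.

Scaled: 2 mm / 750 = 0.0027, 1 mm / 750 = 0.0013.

{"op": "jog_arm", "data": {"moves": [[0,0,0.0013,0,0],[0,0,0.0027,0,0],[0,0,0.0027,0,0]]}}

```text
time_s: 2.7
tool_pos: [528.2, -152.0, 135.8]
ee_rot: [2.221, 2.221, 0.0]
wrist_force: [-0.4, 0.6, 5.0]
opening: 0.003
finger_force: 2.1
```

{"op": "jog_arm", "data": {"moves": [[0,0,0.0013,0,0],[0,0,0.0027,0,0],[0,0,0.0027,0,0]]}}

```text
time_s: 3.0
tool_pos: [528.2, -152.0, 133.6]
ee_rot: [2.221, 2.221, 0.0]
wrist_force: [-0.3, 0.3, 3.2]
opening: 0.006
finger_force: 1.7
```

{"op": "jog_arm", "data": {"moves": [[0,0,0.0013,0,0],[0,0,0.002,0,0],[0,0,0.002,0,0]]}}

```text
time_s: 3.3
tool_pos: [528.1, -152.1, 132.1]
ee_rot: [2.221, 2.221, 0.0]
wrist_force: [0.5, 0.2, 3.3]
opening: 0.002
finger_force: 1.7
```

Scaled: 1 mm / 750 = 0.0013, 0.5 mm / 750 = 0.0007.

{"op": "jog_arm", "data": {"moves": [[0,0,0.0007,0,0],[0,0,0.0013,0,0],[0,0,0.0013,0,0]]}}

```text
time_s: 3.6
tool_pos: [528.2, -152.1, 131.4]
ee_rot: [2.221, 2.221, 0.0]
wrist_force: [-0.7, 1.0, 6.3]
opening: 0.006
finger_force: 3.2
```

{"op": "jog_arm", "data": {"moves": [[0,0,0.0003,0,0],[0,0,0.0007,0,0],[0,0,0.0007,0,0]]}}

```text
time_s: 3.9
tool_pos: [528.2, -152.0, 131.3]
ee_rot: [2.221, 2.221, 0.001]
wrist_force: [-1.9, 0.2, 11.1]
opening: 0.0
finger_force: 5.3
```

Scaled: 0.5 mm / 750 = 0.0007, 0.3 mm / 750 = 0.0004.

{"op": "jog_arm", "data": {"moves": [[0,0,0.0004,0,0],[0,0,0.0007,0,0],[0,0,0.0007,0,0],[0,0,0.0007,0,0]]}}

```text
time_s: 4.3
tool_pos: [528.3, -152.1, 131.3]
ee_rot: [2.221, 2.221, 0.001]
wrist_force: [-2.1, 1.1, 14.0]
opening: 0.002
finger_force: 7.3
```

Lid home: tip is at 114.3 mm and the stop is hard, with force rising at constant height. I'll lift off and go above the bell for a clear view.

Scaled: -120 mm / 750 = -0.16, -110 mm / 750 = -0.1467.

{"op": "jog_arm", "data": {"moves": [[0,0,-0.04,0,0],[0,0,-0.1,0,0],[-0.0533,-0.0133,-0.1467,0,0],[-0.1067,-0.0267,-0.1467,0,0],[-0.16,-0.04,-0.1467,0,0]]}}

```text
time_s: 4.8
tool_pos: [497.7, -273.5, 241.3]
ee_rot: [2.219, 2.221, 0.001]
wrist_force: [0.4, -1.2, -0.3]
opening: 0.006
finger_force: 0.0
```

{"op": "jog_arm", "data": {"moves": [[-0.0267,-0.0053,0,0,0],[-0.0533,-0.0107,0,0,0],[-0.0533,-0.0107,0,0,0],[-0.0533,-0.0107,0,0,0]]}}

```text
time_s: 5.2
tool_pos: [489.7, -311.4, 239.4]
ee_rot: [-2.221, -2.22, 0.0]
wrist_force: [-0.3, 0.7, -0.7]
opening: 0.005
finger_force: 0.0
```

Run:
```python
from plant import r
from h import *
s=r.get_state();f=r.grab_frame("wrist");T=wristT(s,f)
np.savez("pics/w3.npz",K=f["mtx"],T=T,p=f["pixels"]);cv2.imwrite("pics/w3.png",f["pixels"][:,:,::-1])
f2=r.grab_frame("scene");np.savez("pics/s3.npz",**f2)
print(s["tool_pos"],s["ee_rot"],T[:3,3])
```

```text
[ 489.66653952 -311.37563239  239.36288778] [-2.22091253e+00 -2.21953344e+00  1.18319445e-04] [ 488.96862025 -230.36025275  384.0363354 ]
```

View pics/w3.png

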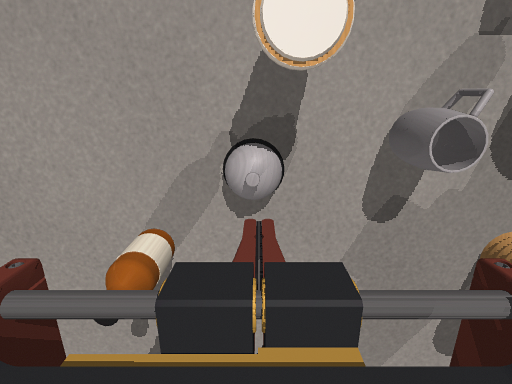

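The bell dome is at (253,170) with the knob at about (253,180), clear of the fingers. The middle cup at (303,15) now shows a brown ring around the white, so I'll zoom in on both.

Run:
```python
from h import *
w=np.load("pics/w3.npz")["p"][:,:,::-1];s=np.load("pics/s3.npz")["pixels"][:,:,::-1]
a=cv2.resize(w[0:75,240:365],(500,300),interpolation=cv2.INTER_CUBIC)
b=cv2.resize(w[130:205,215:290],(300,300),interpolation=cv2.INTER_CUBIC)
c=cv2.resize(s[160:220,165:325],(800,300),interpolation=cv2.INTER_CUBIC)
cv2.imwrite("pics/c3.png",np.vstack([np.hstack([a,b]),c]))
```

```text
(no output)
```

View pics/c3.png

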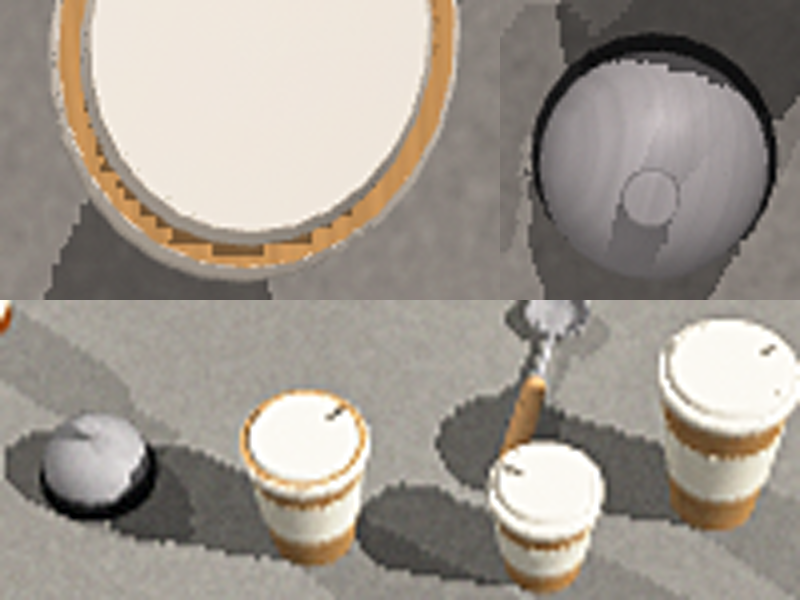

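The middle lid sits home: the brown rim now shows evenly around it, unlike the other two cups. The knob is at (252.8,179.5) in wrist and about (183,186) in scene.

Run:
```python
from h import *
A=np.load("pics/s3.npz");W=np.load("pics/w3.npz");W1=np.load("pics/w1.npz")
k=ray(W["K"],W["T"],252.8,179.5)
print(tri(k,ray(A["mtx"],A["T"],183.2,186)),tri(k,ray(W1["K"],W1["T"],232,279)),plane(W["K"],W["T"],252.8,179.5,62))
# base disc check
print(plane(W["K"],W["T"],253.3,171,15),plane(A["mtx"],A["T"],184.6,194.5,15))
```

```text
(array([ 481.58880076, -317.37022353,   54.35037116]), np.float64(4.4187917758910045)) (array([ 481.46467315, -318.16136325,   59.69343154]), np.float64(0.4566714063194217)) [ 481.73926398 -317.58723203   62.        ]
[ 481.4378436  -318.27683571   15.        ] [ 490.35659849 -314.58160349   15.        ]
```

Knob is at (481.7,-317.5), z about 60, and the views agree. I'll align over it and descend to a tip height of about 73 mm.

Scaled: 130 mm / 750 = 0.1733, -8.5 mm / 750 = -0.0113.

{"op": "jog_arm", "data": {"moves": [[-0.0073,-0.0113,0.0133,0,0],[-0.0073,-0.0113,0.0667,0,0],[-0.0073,-0.0113,0.12,0,0],[-0.0073,-0.0113,0.1733,0,0],[-0.0073,-0.0113,0.1733,0,0]]}}

```text
time_s: 5.8
tool_pos: [477.9, -315.1, 104.9]
ee_rot: [-2.214, -2.216, 0.004]
wrist_force: [-0.7, 0.0, -0.3]
opening: 0.007
finger_force: 0.0
```

{"op": "jog_arm", "data": {"moves": [[0,0,0.0133,0,0],[0,0,0.0267,0,0],[0,0,0.0267,0,0],[0,0,0.0267,0,0]]}}

```text
time_s: 6.2
tool_pos: [482.0, -317.8, 91.1]
ee_rot: [2.22, 2.221, 0.001]
wrist_force: [0.2, 0.3, 0.1]
opening: 0.004
finger_force: 0.0
```

Run:
```python
from plant import r
from h import *
f=r.grab_frame("wrist");s=r.grab_frame("side")
a=cv2.resize(f["pixels"][130:280,180:340,::-1],(400,375));b=cv2.resize(s["pixels"][100:220,210:340,::-1],(400,375))
cv2.imwrite("pics/c4.png",np.hstack([a,b]))
```

```text
(no output)
```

View pics/c4.png

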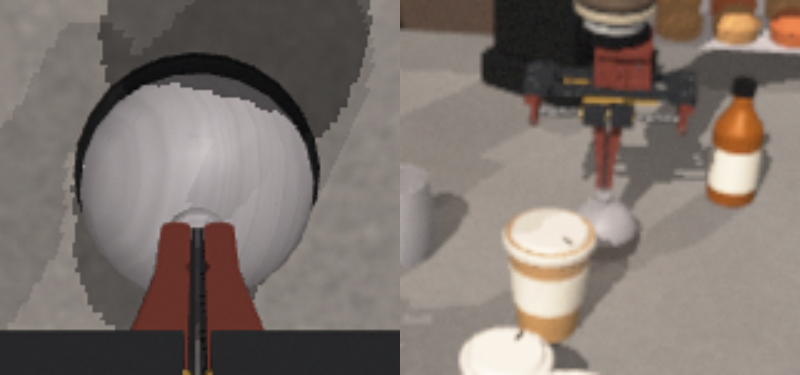

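The fingertips are centred just above the knob, with nothing else near. Now I'll press it.

Scaled: 13 mm / 750 = 0.0173, 11 mm / 750 = 0.0147.

{"op": "jog_arm", "data": {"moves": [[0,0,0.008,0,0],[0,0,0.0147,0,0],[0,0,0.0173,0,0],[0,0,0.0173,0,0]]}}

```text
time_s: 6.7
tool_pos: [481.6, -317.6, 77.0]
ee_rot: [2.221, 2.221, 0.0]
wrist_force: [-0.5, -0.9, 2.2]
opening: 0.004
finger_force: 1.2
```

{"op": "jog_arm", "data": {"moves": [[0,0,0.0013,0,0],[0,0,0.0027,0,0],[0,0,0.004,0,0],[0,0,0.004,0,0]]}}

```text
time_s: 7.1
tool_pos: [481.6, -317.6, 74.2]
ee_rot: [2.221, 2.221, 0.0]
wrist_force: [-0.4, 0.3, 4.3]
opening: 0.008
finger_force: 1.8
```

Scaled: 1.5 mm / 750 = 0.002, 0.7 mm / 750 = 0.0009.

{"op": "jog_arm", "data": {"moves": [[0,0,0.0009,0,0],[0,0,0.002,0,0],[0,0,0.002,0,0],[0,0,0.002,0,0]]}}

```text
time_s: 7.5
tool_pos: [481.6, -317.6, 73.3]
ee_rot: [2.221, 2.221, 0.0]
wrist_force: [-2.4, 1.7, 9.0]
opening: 0.001
finger_force: 4.7
```

The knob bottomed out: tip at about 56 mm and 9 N, above the 4 N spring force at the bottom. I'll rise clear and verify.

Scaled: -170 mm / 750 = -0.2267, -125 mm / 750 = -0.1667.

{"op": "jog_arm", "data": {"moves": [[0,0,-0.0067,0,0],[0,0,-0.0467,0,0],[0,0,-0.1067,0,0],[0,0,-0.1667,0,0],[0,0,-0.2267,0,0]]}}

```text
time_s: 8.0
tool_pos: [480.8, -317.2, 243.9]
ee_rot: [-2.221, -2.22, 0.001]
wrist_force: [0.4, -0.5, 0.3]
opening: 0.007
finger_force: 0.0
```

{"op": "jog_arm", "data": {"moves": [[0,0,0,0,0],[0,0,0,0,0],[0,0,0,0,0]]}}

```text
time_s: 8.3
tool_pos: [480.7, -317.0, 241.1]
ee_rot: [-2.22, -2.22, 0.001]
wrist_force: [-0.2, 0.6, -0.0]
opening: 0.006
finger_force: 0.0
```

Run:
```python
from plant import r
from h import *
s=r.grab_frame("scene")
o=np.load("pics/s3.npz")["pixels"]
d=np.abs(s["pixels"].astype(int)-o).sum(2)
a=s["pixels"][150:225,160:340,::-1];b=cv2.cvtColor(np.clip(d,0,255).astype(np.uint8),cv2.COLOR_GRAY2BGR)[150:225,160:340]
cv2.imwrite("pics/c5.png",cv2.resize(np.vstack([a,b]),(684,570)))
```

```text
(no output)
```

View pics/c5.png

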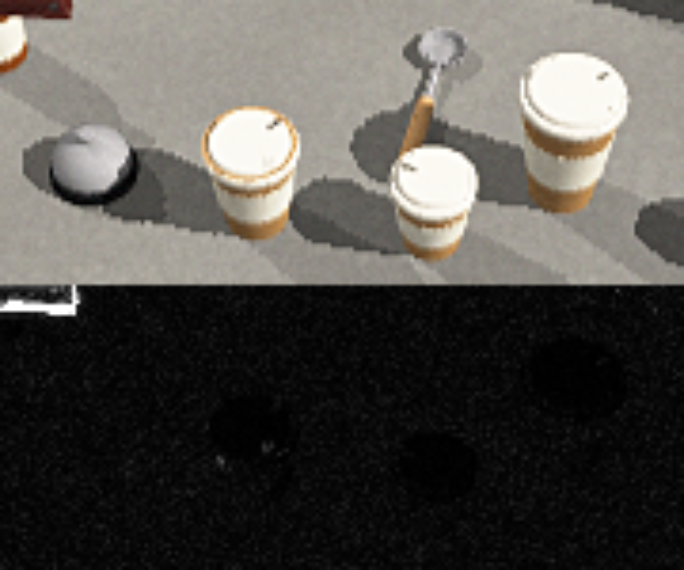

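The difference picture is blank apart from the arm, so nothing moved and the lid is still home. Handing in.

```bash
python3 -c "
from plant import r
print(r.finish_job())"
```

```text
the job is handed in; nothing more can be done
None
```

I pressed the middle cup's lid fully home, then pressed the bell's knob to its stop, past the ringing point. The arm is clear, I saw nothing else move in the camera views, and the job is handed in.

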